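# Return the specimen rack to its marked bay and lay the hold-down bar

## Robot

A 6-joint arm with a two-finger parallel gripper is mounted at the origin on the work surface. World frame = base frame: x ahead of the robot, y to its left, z up, the work surface at z = 0. Lengths are in mm, angles in degrees, forces in N, time in s.
With the tool pointing down it reaches from about 250 to 775 mm from the base axis. Payload 4 kg.
Tool frame: the origin (TCP) lies midway between the tips of the shut fingers; the grasp point (between the pads) lies 19 mm behind it; z points along the fingers, y is the line along which they close (so a half turn about z gives the same grasp; the last joint's range is limited). The gripper opens to 85 mm and grips with 20 to 120 N. Pads are 22 mm wide; open, the fingers measure 114 mm over their backs; the gripper's body (76 mm by 85 mm) begins 54 mm behind the grasp point. The pads swing forward as they close: fully open they stand 13 mm farther back than shut.
Start: joints at [59.238, 4.996, 78.535, -0, 96.463, -5.907], TCP at [231.188, 499.069, 231.341] pointing down, gripper open.
Joint ranges: [-177.83, 177.83], [-43.37, 116.18], [15.69, 146.23], [-61.86, 241.86], [9.47, 152.12], [-147.06, 147.06]. Speed limits (degrees/s): [159.86, 159.86, 180, 180, 180, 180].

## Interface

Orientations are given as a 3x3 rotation matrix whose columns are the frame's x, y, z axes.
In Python, from workcell import get_state, get_image, hand_in, find_in, cut_out gives the robot as it stands.
- The arm moves only by the shell command python3 -m crank 'ROWS'. ROWS is JSON, a list of rows, each a list of 7 numbers: the shift along the tool's x, y, z normalised to -1 to 1, where 1 is 1 m, then the turn, a rotation vector about the tool's x, y, z normalised to -1 to 1, where 1 is 30 degrees, then the opening, from 0 (shut) to 1 (fully open). A call has 1 to 10 rows; each row shifts and turns the commanded pose from where the row before left it, along the tool's axes as they then stand; what a row does not reach is not made up. A row lasts 1/8 s, in which the tool goes at most 62.5 mm and 10.7 degrees, less where a joint would pass 70% of its speed; a pose out of reach is approached as far as the arm can. A call with a number of a shift or a turn outside -1 to 1 is refused whole. A call with a gripper value outside its range is refused whole. The fingers move at their own pace and stop on an object; the grip force is fixed at half the most. Time passes only in rows, so rows that do not move let the fingers close. It gives the time, the measured TCP pose, the force, the opening and the grip force at its end, in the units of the state.
- get_state(): the state, without advancing time (a new reading comes with each control period).
- get_image(name): name is "scene" or "top" or "wrist"; returns a dict with "img" (420x560x3 uint8, blue, green, red), "depth" (420x560 float32, mm along the optical axis (not along the pixel's ray), 0 where there is no reading), "camera_matrix" (3x3 intrinsics, pixels), "position" and "rotation" of the camera in the world; the wrist camera has in their place "hand_eye" (4x4, takes a point from camera to tool coordinates, whose origin is the TCP and whose axes are the flange's). Camera axes: x right, y down, z forward; pixel columns grow to the right and rows downward; lengths in mm; the calibration is good to about 2 mm. The wrist camera is an equidistant fisheye: a pixel r from the principal point sees the ray r / f radians off the axis. A picture is of the moment at which its call begins: read the wrist's pose just before it.
- hand_in(): hands the job in; it is judged then, once.
Trained networks look in the newest picture that a camera, given by its name, has taken for a name from the list of things; names that differ only in an ending like _2 or _b are one class to them, and where a whole thing is asked for, a point or a joint stands for the part that bears it (a point fixed in the world has none). Each returns a list of dicts, best first, with "confidence" (0 to 1); they miss things now and then, are a little off and sometimes report something else, mostly with a low value. They report only what shows in the picture. A call takes as long as a camera call.
- find_in(name, camera): "rect" ([left, top, width, height] in pixels, round what is visible of it).
- cut_out(name, camera): "region" (420x560 bool, what is visible of it) and "rect" ([left, top, width, height] in pixels, round what is visible of it).
The state is a dict: "t": time; "joints": joint angles; "qvel": joint speeds; "tau": joint torques, N m; "ee_pos": TCP position; "eef_rot": TCP orientation; "force": force on the tool from outside, world axes, zero at the start; "ft_torque": the same for the moment, N m; "grip_width": finger opening in mm; "grasp_force": force on a finger pad.
Only numpy, scipy, OpenCV 4.12 (cv2) and the standard library are available. Lean on these libraries where they do the work, as an engineer would, in place of code of your own. Each camera call takes 0.05 s, during which the arm holds its last target. There are 200 camera calls.

## Task

Slide the specimen rack that stands out on the bench into the dock bay whose card carries the same mark as the rack (two black bars), keeping the rack flat on the bench and upright, never lifted, until it is fully home against the back of the bay. Then lay the hold-down bar across the dock, handle up and centred, so that it rests in both end saddles. Leave the other rack and the bottles, cup and timer where they stand.

Things in the scene. Friction and masses are not known exactly. Their poses are not given: they have to be found in the camera images.
- rack: rack to return: off-white foam block 108 (x) x 92 (y) x 40 mm high with 4 x 4 capped tubes (79 x 79 mm over all, centred at x = +9.5 mm, tops at z = 76 mm), too wide to grip; paper tag with two black bars on its tube-free front lip (24 mm, at -x). 0.35 kg. Starts at one side of the dock, yaw within 0.45 rad of world x. Origin: centre of underside; x from tag edge to rear, z up
- dock: fixed aluminium dock: 3 bays in a row along its y, 112 mm apart, open to -x (towards the robot), no floor. Origin: on the bench, home centre of the middle bay; x points into the bays. Bays 99 mm wide; walls 13 thick, 30 high, from x = -52 (pointed; full at -26) to the back stop at +55.5 mm (50 deep, 30 high). End posts 60 (x) x 24 (y) x 86 high at y = +/-186.5 mm, a saddle on each
- bay_one: bay with one black bar on the white card that lies behind it on the back stop; stands empty. Origin: on the bench at the point where a rack's centre is when home; axes as the dock's. Which bay is left, middle or right changes
- bay_two: the rack's own bay, with two black bars on its card (80 mm to +x of the origin); empty. Origin: on the bench at the rack's home centre; axes as the dock's (x points into the bay)
- bay_three: bay with three black bars on its card, already holding its own rack. Origin and axes as the other bays
- rack_three: the other rack, like the first but with three bars on its tag, already home in its bay; leave it. Origin: centre of the underside
- bar: steel hold-down bar 400 (x) x 20 (y) x 10 mm thick; upright black fin handle in its middle, 60 (x) x 14 (y) mm, z = 10 to 39 mm. 0.25 kg. Starts on the bench, handle up, at the other side of the dock from the rack, within 0.2 rad of world x. Origin: centre of underside; x along the bar. In place: its x along the dock's y, middle over the dock's middle, underside 86 mm above the bench
- saddle_left (a point): floor of the saddle at the dock's +y end, 86 mm above the bench: a slot along the dock's y for the bar, 26 mm wide at its floor, flaring to 40 mm at its top, 17 mm higher; 24 mm long in y
- saddle_right (a point): the same at the dock's -y end
- jar: small capped jar, diameter 24, height 45 mm, standing just in front of the bay with three bars; leave it. Origin: centre of the underside
- vial: small amber vial, diameter 22, height 40 mm, standing on the robot's side of the way, in front of the bay with one bar; leave it. Origin: centre of the underside
- cup: clear plastic cup, diameter 60, height 65 mm, at the left; leave it. Origin: centre of the underside
- bottle: white bottle, diameter 56, height 120 mm, at the right; leave it. Origin: centre of the underside
- timer: flat grey bench timer 40 x 70 x 20 mm, on the robot's side of the way, in front of the bay with three bars; leave it. Origin: centre of the underside

How it is judged (in metres and radians):
On the way, in this order (a step that is already met when the one before it is completed fails the run):
1. the rack is fully home in its own bay (x of rack in the frame of bay_two between -0.006 and 0.006 m and y of rack in the frame of bay_two between -0.006 and 0.006 m and angle between the x axis of rack and the x axis of bay_two, either way round below 0.09 rad and angle between rack's own z axis and vertical below 0.05 rad and height (world z) of rack below 0.005 m), for 0.2 s.
2. the bar rests in both saddles (x of bar in the frame of dock between -0.006 and 0.006 m and y of bar in the frame of dock between -0.012 and 0.012 m and z of bar in the frame of dock between 0.082 and 0.09 m and angle between the x axis of bar and the y axis of dock, either way round below 0.04 rad and angle between bar's own z axis and vertical below 0.06 rad), for 0.2 s.
At the end, for the whole second after the job is handed in: The rack is flat in the bay marked with two bars, within 6 mm of home in x and y and 0.09 rad; the bar rests, handle up, in both saddles, within 4 mm in height, 6 mm across and 12 mm along of the dock's middle and 0.04 rad of parallel; both are at rest (all of step 1 and all of step 2 and linear speed of each of rack, bar below 0.01 m/s); the robot touches nothing.
It fails at once if the rack is lifted off the bench by more than 12 mm or tipped by more than 0.2 rad (height (world z) of rack above 0.012 m or angle between rack's own z axis and vertical above 0.2 rad).
It fails at once if the other rack is moved by more than 12 mm (distance of rack_three from where it was at the start of the episode above 0.012 m).
It fails at once if a bottle, jar, cup or timer is moved by more than 15 mm or tipped (distance of any of jar, vial, cup, bottle, timer from where it was at the start of the episode above 0.015 m or angle between any of jar, vial, cup, bottle, timer's own z axis and vertical above 0.3 rad).
It also fails if it takes over 72 s, if anything falls off the work surface, if the arm or the gripper's body presses on something with over 40 N, if the wrist force passes 120 N, or if a joint passes its speed limit or range.

## Working session

There is one attempt and no reset: what is moved stays moved. The work goes in short steps, Python scripts to look and compute and a shell command to move; the robot and the scene stay as the last step left them, time stands still between calls to the robot, and variables do not carry over. Pictures are saved under pics/ and viewed, at most 10 in all, crops included, and the job is handed in when it is done.

```bash
ls; mkdir -p pics
cat > h.py <<'E'
import numpy as np, cv2
from workcell import *
def pts(im, mask=None):
    K=im["camera_matrix"]; d=im["depth"]; v,u=np.nonzero((d>0)&(mask if mask is not None else d>0))
    z=d[v,u]; p=np.c_[(u-K[0,2])/K[0,0]*z,(v-K[1,2])/K[1,1]*z,z]
    return p@np.array(im["rotation"]).T+np.array(im["position"]), np.c_[u,v]
E
python3 - <<'E'
from h import *
s=get_state(); print(s['ee_pos'],np.round(s['eef_rot'],3).tolist(),s['t'])
for c in ("top","scene"):
    im=get_image(c); cv2.imwrite(f"pics/{c}0.png",im["img"]); np.savez(f"{c}0.npz",**im)
    print(c,im["position"],np.round(im["rotation"],3).tolist())
    for n in ("rack","bar","dock","bay_one","bay_two","bay_three","rack_three","jar","vial","cup","bottle","timer"):
        r=cut_out(n,c)
        for q in r[:2]:
            P,_=pts(im,q["region"]); 
            if len(P): print(n,round(q["confidence"],2),q["rect"],np.round(np.median(P,0)),np.round(np.percentile(P,[2,98],axis=0)).tolist())
E
```

```text
pics
[230.92331527 498.61388234 230.08400201] [[-0.907, 0.42, -0.001], [0.42, 0.907, -0.002], [0.0, -0.002, -1.0]] 0.0
top [ 348.96397986  -15.43672044 1545.72582589] [[-0.008, -0.993, 0.12], [-1.0, 0.01, 0.016], [-0.018, -0.12, -0.993]]
rack 0.62 [147.8, 201.4, 38.9, 43.3] [496. 325.  41.] [[443.0, 281.0, 14.0], [549.0, 370.0, 79.0]]
bar 0.8 [398.8, 147.0, 18.1, 132.0] [ 509. -366.   10.] [[330.0, -394.0, 1.0], [708.0, -342.0, 40.0]]
dock 0.96 [203.9, 123.3, 145.0, 57.4] [700.  34.  30.] [[640.0, -182.0, -1.0], [780.0, 204.0, 102.0]]
bay_one 0.74 [220.4, 124.1, 36.4, 16.2] [759. 122.  32.] [[738.0, 78.0, 25.0], [781.0, 169.0, 40.0]]
bay_two 0.56 [259.4, 120.7, 34.1, 20.8] [760.  14.  32.] [[740.0, -33.0, 25.0], [782.0, 58.0, 39.0]]
bay_two 0.29 [206.2, 123.8, 142.8, 55.0] [700.  60.  30.] [[645.0, -182.0, 0.0], [778.0, 204.0, 102.0]]
bay_three 0.36 [221.6, 124.1, 33.6, 17.0] [759. 122.  32.] [[738.0, 77.0, 25.0], [781.0, 166.0, 40.0]]
rack_three 0.67 [295.9, 141.3, 38.1, 38.5] [ 675. -101.   41.] [[627.0, -145.0, 11.0], [732.0, -55.0, 80.0]]
rack_three 0.3 [207.0, 125.8, 140.5, 55.3
[... 1412 characters left out ...]
0, 237.6, 33.3, 30.8] [762. -98.  32.] [[740.0, -147.0, 28.0], [784.0, -53.0, 37.0]]
rack_three 0.93 [204.4, 213.4, 43.2, 43.1] [687. -87.  43.] [[631.0, -142.0, 24.0], [736.0, -53.0, 77.0]]
vial 0.68 [160.3, 130.6, 20.8, 34.9] [ 590. -478.   65.] [[551.0, -513.0, -0.0], [610.0, -464.0, 120.0]]
vial 0.31 [183.9, 206.5, 123.2, 117.1] [710.  65.  30.] [[644.0, -181.0, 2.0], [787.0, 211.0, 101.0]]
cup 0.56 [386.9, 344.7, 26.1, 30.3] [608. 500.  36.] [[591.0, 474.0, 1.0], [645.0, 525.0, 66.0]]
bottle 0.77 [157.8, 130.5, 22.4, 31.9] [ 590. -477.   68.] [[559.0, -504.0, 5.0], [610.0, -464.0, 120.0]]
timer 0.68 [281.6, 173.5, 21.1, 19.4] [379. -93.  18.] [[357.0, -130.0, 3.0], [396.0, -63.0, 24.0]]
```

Run:
```python
from h import *
for c,(x0,x1,y0,y1) in {"top":(90,490,100,400),"scene":(140,440,110,410)}.items():
    im=cv2.imread(f"pics/{c}0.png")[y0:y1,x0:x1]; cv2.imwrite(f"pics/{c}0c.png",cv2.resize(im,None,fx=2,fy=2,interpolation=cv2.INTER_CUBIC))
```

```text
(no output)
```

View pics/top0c.png

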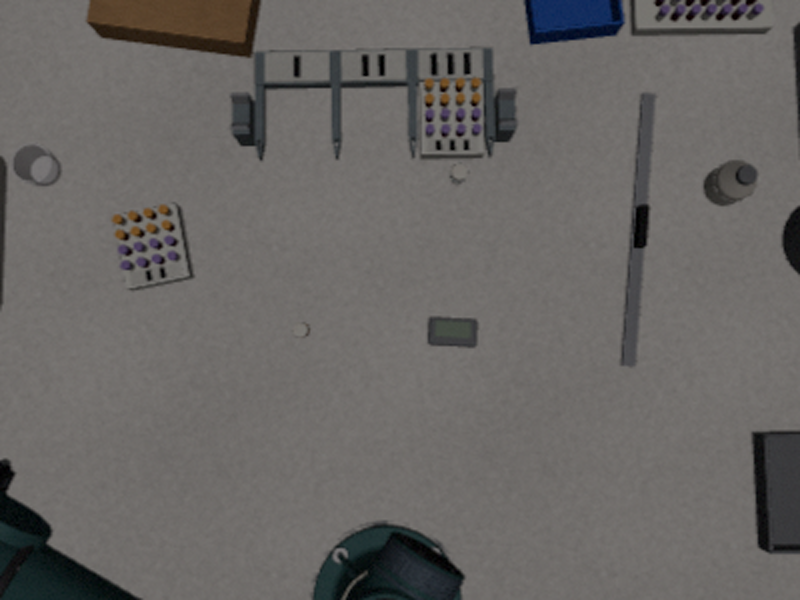

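View pics/scene0c.png

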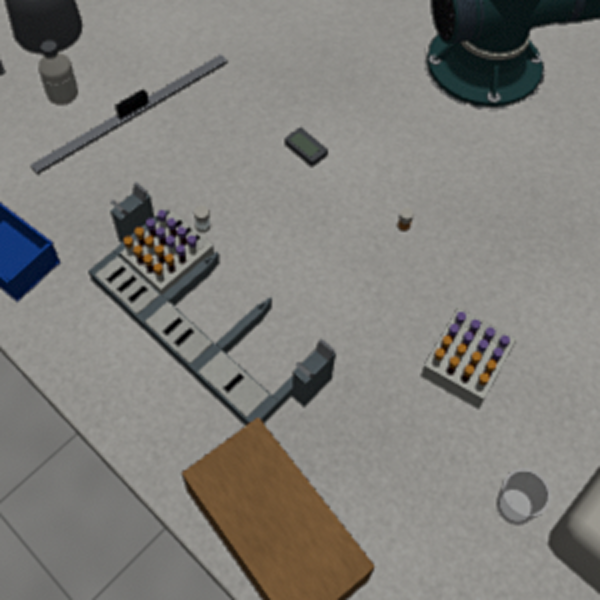

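The racks and cards agree: the two-bar card is the middle bay (top crop pixel 373,65). The loose rack is at the left (150,245), the bar at the right (638,230), and the jar is just in front of bay three. I'll move to a hover between rack and dock for a close look.

```bash
python3 -m crank '[[-0.0495,-0.021,-0.00875,0,0,0,1],[-0.0495,-0.021,-0.00875,0,0,0,1],[-0.0495,-0.021,-0.00875,0,0,0,1],[-0.0495,-0.021,-0.00875,0,0,0,1],[-0.0495,-0.021,-0.00875,0,0,0,1],[-0.0495,-0.021,-0.00875,0,0,0,1],[-0.0495,-0.021,-0.00875,0,0,0,1],[-0.0495,-0.021,-0.00875,0,0,0,1],[0,0,0,0,0,-0.35,1],[0,0,0,0,0,-0.35,1]]'
cat >> h.py <<'E'
from scipy.spatial.transform import Rotation as Ro
def wpts(im, s, mask=None):
    K=np.array(im["camera_matrix"]); d=im["depth"]; v,u=np.nonzero((d>0)&(mask if mask is not None else d>0))
    z=d[v,u]; a=(u-K[0,2])/K[0,0]; b=(v-K[1,2])/K[1,1]; r=np.hypot(a,b); k=np.tan(r)/np.maximum(r,1e-9)
    p=np.c_[a*k*z,b*k*z,z]; H=np.array(im["hand_eye"])
    p=p@H[:3,:3].T+H[:3,3]
    return p@np.array(s["eef_rot"]).T+np.array(s["ee_pos"]), np.c_[u,v]
def go(pos, yaw):  # yaw of tool y axis, deg; prints total shift (m, tool axes now) and turn (units of 30 deg)
    s=get_state(); R=np.array(s["eef_rot"]); t=np.radians(yaw); y=np.array([np.cos(t),np.sin(t),0]); z=np.array([0,0,-1.]); 
    T=np.c_[np.cross(y,z),y,z]
    print("at",np.round(s["ee_pos"],1),"shift",np.round(R.T@(np.array(pos)-s["ee_pos"])/1000,4),"shift in target axes",np.round(T.T@(np.array(pos)-s["ee_pos"])/1000,4),"turn",np.round(Ro.from_matrix(R.T@T).as_rotvec(degrees=True)/30,3),"F",np.round(s["force"],1))
E
python3 - <<'E'
from h import *
s=get_state(); im=get_image("wrist"); cv2.imwrite("pics/w1.png",im["img"]); np.savez("w1.npz",R=s["eef_rot"],p=s["ee_pos"],**im)
print(s["t"],s["ee_pos"],np.round(s["eef_rot"],3).tolist(),im["camera_matrix"],im["hand_eye"])
for n in ("rack","dock","bay_two","rack_three","saddle_left","saddle_right","vial","jar"):
    for q in cut_out(n,"wrist")[:2]:
        P,_=wpts(im,s,q["region"])
        if len(P): print(n,round(q["confidence"],2),q["rect"],np.round(np.median(P,0)),np.round(np.percentile(P,[2,98],axis=0)).tolist())
E
```

```text
t: 2.55
ee_pos: [520.5, 179.2, 301.2]
eef_rot: [[-0.998, 0.063, -0.0], [0.063, 0.998, 0.0], [0.0, 0.0, -1.0]]
force: [0.4, 0.2, -0.2]
grip_width: 85.5
grasp_force: 0.0
2.55 [520.53909738 179.24066244 301.21007754] [[-0.998, 0.063, -0.0], [0.063, 0.998, 0.0], [0.0, 0.0, -1.0]] [[325.1922621    0.         278.82064092]
 [  0.         325.1922621  211.96095373]
 [  0.           0.           1.        ]] [[-6.08607305e-04 -9.65425982e-01 -2.60676627e-01  6.59353229e+01]
 [ 9.99999814e-01 -5.96036277e-04 -1.27277559e-04 -9.19087208e-01]
 [-3.24956638e-05 -2.60676656e-01  9.65426165e-01 -1.43209475e+02]
 [ 0.00000000e+00  0.00000000e+00  0.00000000e+00  1.00000000e+00]]
rack 0.73 [346.6, 109.3, 91.4, 97.5] [497. 322.  42.] [[445.0, 280.0, 7.0], [551.0, 373.0, 78.0]]
dock 0.64 [46.8, 249.5, 262.6, 98.0] [681.  92.  30.] [[631.0, -179.0, 2.0], [771.0, 206.0, 103.0]]
bay_two 0.87 [175.2, 326.2, 39.1, 27.0] [757.  32.  33.] [[738.0, 2.0, 16.0], [796.0, 59.0, 36.0]]
bay_two 0.73 [45.9, 244.4, 266.1, 105.9] [680.  96.  30.] [[631.0, -182.0, 1.0], [771.0, 208.0, 103.0]]
rack_three 0.63 [76.3, 255.2, 59.9, 54.4] [651. -93.  41.] [[627.0, -142.0, 9.0], [684.0, -55.0, 77.0]]
saddle_left 0.55 [44.8, 247.0, 267.2, 98.4] [681.  92.  30.] [[632.0, -181.0, 3.0], [770.0, 207.0, 103.0]]
saddle_right 0.6 [42.3, 245.4, 269.4, 101.5] [682.  94.  30.] [[632.0, -180.0, 3.0], [770.0, 207.0, 103.0]]
vial 0.72 [215.5, 62.0, 21.4, 17.0] [381. 121.  40.] [[371.0, 111.0, 12.0], [389.0, 129.0, 42.0]]
jar 0.71 [84.7, 233.2, 22.6, 22.4] [ 597. -104.   34.] [[589.0, -125.0, 0.0], [612.0, -98.0, 47.0]]
jar 0.68 [213.7, 61.3, 24.9, 17.1] [380. 121.  40.] [[369.0, 110.0, 1.0], [389.0, 129.0, 42.0]]
```

View pics/w1.png

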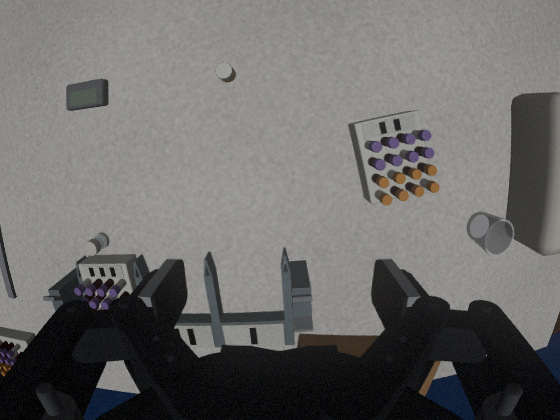

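```bash
cat > fit.py <<'E'
from h import *
def rect(P):
    (c,(w,h),a)=cv2.minAreaRect(P[:,:2].astype(np.float32)); return np.round(c,1),np.round((w,h),1),round(a,1)
from scipy.spatial import cKDTree
from scipy.optimize import minimize
def clean(P,r=6,n=6):
    t=cKDTree(P); return P[[len(x)>n for x in t.query_ball_point(P,r)]]
# footprint fit: points should lie within a set of boxes (x0,x1,y0,y1) in the body frame, boxes pulled to the points
def fitboxes(P,boxes,x0,grid=3):
    B=np.array(boxes,float); G=np.vstack([np.stack(np.meshgrid(np.arange(b[0]+1,b[1],grid),np.arange(b[2]+1,b[3],grid)),-1).reshape(-1,2) for b in B])
    t=cKDTree(P[:,:2])
    def cost(q):
        c,s=np.cos(q[2]/100),np.sin(q[2]/100); R=np.array([[c,-s],[s,c]])
        L=(P[:,:2]-q[:2])@R
        d=np.min([np.hypot(np.maximum(0,np.maximum(b[0]-L[:,0],L[:,0]-b[1])),np.maximum(0,np.maximum(b[2]-L[:,1],L[:,1]-b[3]))) for b in B],0)
        e=t.query(G@R.T+q[:2])[0]
        return np.minimum(d,8).mean()+np.minimum(np.maximum(e-2,0),8).mean()
    best=min((minimize(cost,[x0[0]+i,x0[1]+j,x0[2]*100],method="Nelder-Mead",options=dict(initial_simplex=[[x0[0]+i,x0[1]+j,x0[2]*100],[x0[0]+i+6,x0[1]+j,x0[2]*100],[x0[0]+i,x0[1]+j+6,x0[2]*100],[x0[0]+i,x0[1]+j,x0[2]*100+4]])) for i in(-4,4) for j in(-4,4)),key=lambda r:r.fun)
    return np.round(best.x/[1,1,100],3),round(best.fun,2)
E
python3 - <<'E'
from fit import *
for c in ("top","scene","w1"):
    im=dict(np.load(f"{c}0.npz" if c!="w1" else "w1.npz"))
    P=(pts(im) if c!="w1" else wpts(im,dict(eef_rot=im["R"],ee_pos=im["p"])))[0]
    D=P[(P[:,0]>600)&(P[:,0]<800)&(abs(P[:,1]-13)<215)]
    bx=[(-26,55,-174.5,-161.5),(-26,55,-62.5,-49.5),(-26,55,49.5,62.5),(-26,55,161.5,174.5),(55.5,105.5,-174,174)]
    W=D[(D[:,2]>25)&(D[:,2]<36)&((D[:,1]>-35)|(D[:,0]>745))]
    if c!="w1": print(c,"dock",fitboxes(W,bx,(683,13,0)))
    else: print(c,"dock",fitboxes(W,bx,(683,13,0)))
    H=D[(D[:,2]>84)&(D[:,2]<110)]
    for sgn in(-1,1):
        Q=H[(H[:,1]-13)*sgn>160]
        if len(Q)>8: print("  post",sgn,len(Q),rect(clean(Q,8,3)),np.round(np.percentile(Q[:,2],[10,50,95])))
    A=P[(abs(P[:,0]-497)<75)&(abs(P[:,1]-327)<70)]
    print("  rack foam",rect(clean(A[(A[:,2]>36)&(A[:,2]<45)])),fitboxes(A[(A[:,2]>36)&(A[:,2]<45)],[(-54,54,-46,46)],(497,327,.1)))
    T=A[(A[:,2]>70)&(A[:,2]<82)]; print("  tubes",rect(clean(T,5,2)),len(T))
    C=P[(abs(P[:,0]-520)<230)&(abs(P[:,1]+366)<50)]
    for lo,hi,b in((6,14,(-200,200,-10,10)),(30,44,(-30,30,-7,7))):
        Q=C[(C[:,2]>lo)&(C[:,2]<hi)]
        if len(Q)>20: print("  bar",rect(clean(Q,6,4)),fitboxes(Q,[b],(520,-366,.08)))
E
```

```text
top dock (array([6.8057e+02, 1.1417e+01, 2.5000e-02]), np.float64(1.14))
  post -1 144 (array([ 677.6, -174.5]), array([24.1, 58.4]), 89.8) [ 85.  90. 104.]
  post 1 161 (array([719. , 196.5]), array([ 24.9, 141.4]), 88.9) [ 85.  90. 104.]
  rack foam (array([495.4, 328.7]), array([98.9, 89. ]), 9.4) (array([4.96379e+02, 3.29713e+02, 1.79000e-01]), np.float64(0.82))
  tubes (array([507.9, 333. ]), array([78.7, 79.2]), 11.1) 287
  bar (array([ 520.2, -368.9]), array([ 21. , 395.8]), 83.7) (array([ 5.20503e+02, -3.68439e+02, -1.09000e-01]), np.float64(1.73))
  bar (array([ 521.5, -368.9]), array([14.1, 58.6]), 84.3) (array([ 5.20927e+02, -3.68919e+02, -9.70000e-02]), np.float64(0.04))
scene dock (array([6.83297e+02, 1.13310e+01, 1.60000e-02]), np.float64(1.22))
  post -1 126 (array([ 684.4, -172.6]), array([57.2, 26.1]), 1.8) [ 85.  89. 103.]
  post 1 174 (array([682.2, 198.6]), array([59. , 24.5]), 0.3) [ 85.  88. 103.]
  rack foam (array([501.2, 333.7]), array([105.8,  90.3]), 9.9) (array([5.00432e+02, 3.32104e+02, 1.95000e-01]), np.float64(1.19))
  tubes (array([509.6, 334.4]), array([79.5, 78.7]), 11.6) 333
  bar (array([ 524.8, -367.9]), array([ 19.3, 394.9]), 83.5) (array([ 5.23530e+02, -3.67601e+02, -1.06000e-01]), np.float64(0.9))
  bar (array([ 525.3, -367.3]), array([13.4, 51.9]), 81.4) (array([ 5.23804e+02, -3.67378e+02, -1.55000e-01]), np.float64(0.34))
w1 dock (array([6.78324e+02, 1.23150e+01, 2.20000e-02]), np.float64(4.23))
  post -1 241 (array([ 669.1, -175. ]), array([36.7, 26.1]), 0.6) [ 85.  87. 104.]
  post 1 836 (array([677.7, 197.9]), array([57.6, 24.4]), 0.2) [ 86.  88. 104.]
  rack foam (array([498.9, 330.9]), array([108.3,  92.5]), 11.1) (array([4.97177e+02, 3.28780e+02, 1.92000e-01]), np.float64(0.71))
  tubes (array([508.4, 333.1]), array([79.7, 79.9]), 11.4) 1660
  bar (array([ 656.5, -384. ]), array([ 21.9, 127.8]), 83.3) (array([ 5.52041e+02, -3.63842e+02, -1.70000e-01]), np.float64(5.36))
```

```bash
python3 -c "
from h import *
go((508.4,333.1,150),101.3)"
```

```text
at [519.8 180.4 301.3] shift [0.0217 0.1516 0.1513] shift in target axes [-0.0188  0.152   0.1513] turn [ 0.     0.    -0.506] F [-0.7  0.2  0.2]
```

```bash
python3 -m crank '[[0,0,0,0,0,-0.253,1],[0,0,0,0,0,-0.253,1],[-0.0047,0.038,0.0378,0,0,0,1],[-0.0047,0.038,0.0378,0,0,0,1],[-0.0047,0.038,0.0378,0,0,0,1],[-0.0047,0.038,0.0378,0,0,0,1],[0,0,0,0,0,0,1]]'
python3 - <<'E'
from fit import *
s=get_state(); im=get_image("wrist"); cv2.imwrite("pics/w2.png",im["img"])
P,_=wpts(im,s); A=P[(abs(P[:,0]-500)<75)&(abs(P[:,1]-330)<75)]
T=A[(A[:,2]>70)&(A[:,2]<84)]; print("tubes",rect(clean(T,5,4)),len(T),np.percentile(T[:,2],[5,50,95]))
F=A[(A[:,2]>36)&(A[:,2]<45)]; print("foam",rect(clean(F)),np.median(F[:,2]))
(c,_,_)=rect(clean(T,5,4)); go((c[0],c[1],37),101.3); print(s["grip_width"],s["joints"])
E
```

```text
t: 3.88
ee_pos: [505.4, 334.1, 145.1]
eef_rot: [[-0.98, -0.2, -0.008], [-0.2, 0.98, -0.004], [0.009, -0.002, -1.0]]
force: [0.5, -1.5, 0.3]
grip_width: 85.5
grasp_force: 0.0
tubes (array([508.3, 333.3]), array([79.2, 79.3]), 11.3) 5037 [72.1467431  76.36429815 77.49609985]
foam (array([498.9, 331.3]), array([107.8,  92.6]), 11.5) 40.81685655907968
at [507.1 333.3 147.9] shift [-1.600e-03 -1.000e-04  1.109e-01] shift in target axes [-0.0012 -0.0003  0.1109] turn [-0.003 -0.008  0.004] F [-0.5 -0.   1.1]
85.4656410674896 [ 2.80897232e+01  1.42018194e+01  7.77928382e+01  3.22345069e-02
  8.85262413e+01 -7.34237500e+01]
```

View pics/w2.png

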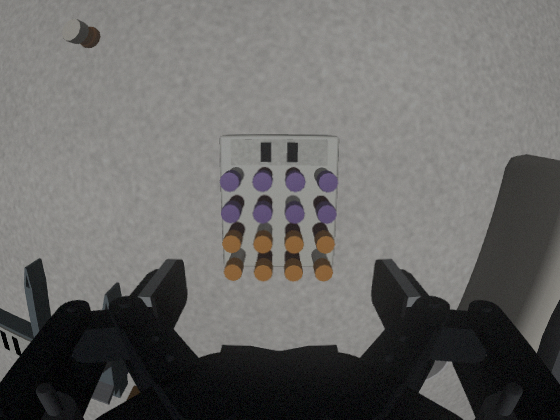

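The rack sits centred between the fingers (tubes spanning 230–328 px, image centre 279), so I'll descend.

```bash
python3 -m crank '[[-0.0012,0,0.03,0,0,0,1],[0,0,0.025,0,0,0,1],[0,0,0,0,0,0,1],[0,0,0.02,0,0,0,1],[0,0,0.02,0,0,0,1],[0,0,0.014,0,0,0,1],[0,0,0,0,0,0,1],[0,0,0,0,0,0,1]]'
python3 -c "
from h import *
go((508.3,333.3,37),101.3)"
```

```text
t: 4.92
ee_pos: [510.6, 333.4, 42.6]
eef_rot: [[-0.981, -0.196, 0.002], [-0.196, 0.981, 0.001], [-0.002, 0.001, -1.0]]
force: [0.0, -0.1, 0.6]
grip_width: 85.3
grasp_force: 0.0
at [510.6 333.4  42.6] shift [0.0023 0.0003 0.0056] shift in target axes [0.0023 0.0003 0.0056] turn [0.001 0.005 0.   ] F [ 0.  -0.1  0.6]
```

```bash
python3 -m crank '[[0.002,0,0.004,0,0,0,1],[0,0,0,0,0,0,1],[0,0,0,0,0,0,0.85],[0,0,0,0,0,0,0.85],[0,0,0,0,0,0,0.85],[0,0,0,0,0,0,0.85]]'
python3 -c "
from h import *
go((508.3,333.3,37),101.3)
s=get_state();print(s['grip_width'],s['grasp_force'],s['ft_torque'])"
```

```text
t: 5.68
ee_pos: [508.4, 333.3, 38.2]
eef_rot: [[-0.981, -0.196, 0.002], [-0.196, 0.981, 0.001], [-0.002, 0.001, -1.0]]
force: [0.9, 1.1, 3.8]
grip_width: 76.9
grasp_force: 72.6
at [508.4 333.3  38.2] shift [0.0001 0.     0.0012] shift in target axes [0.0001 0.     0.0012] turn [0.002 0.004 0.001] F [0.9 1.1 3.8]
76.90987311870087 72.60669976472855 [0.08295976 0.09812886 0.06028252]
```

```bash
python3 -m crank '[[0,0,0,0,0,0.115,0.85],[0,0,0,0,0,0.115,0.85],[0,0,0,0,0,0.115,0.85],[0,0,0,0,0,0,0.85]]'
python3 -c "
from h import *
go((560,11,38.2),91)"
```

```text
t: 6.18
ee_pos: [508.0, 332.8, 38.2]
eef_rot: [[-1.0, -0.016, 0.001], [-0.016, 1.0, 0.001], [-0.001, 0.0, -1.0]]
force: [-0.9, 0.1, 6.5]
grip_width: 77.1
grasp_force: 73.1
at [508.  332.8  38.2] shift [-4.690e-02 -3.226e-01 -1.000e-04] shift in target axes [-0.0464 -0.3227 -0.    ] turn [ 0.001  0.002 -0.003] F [-0.9  0.1  6.5]
```

```bash
python3 -m crank '[[-0.0047,-0.0323,0,0,0,0,0.85],[-0.0047,-0.0323,0,0,0,0,0.85],[-0.0047,-0.0323,0,0,0,0,0.85],[-0.0047,-0.0323,0,0,0,0,0.85],[-0.0047,-0.0323,0,0,0,0,0.85],[-0.0047,-0.0323,0,0,0,0,0.85],[-0.0047,-0.0323,0,0,0,0,0.85],[-0.0047,-0.0323,0,0,0,0,0.85],[-0.0047,-0.0323,0,0,0,0,0.85],[-0.0047,-0.0323,0,0,0,0,0.85]]'
python3 -m crank '[[0,0,0,0,0,0,0.85],[0,0,0,0,0,0,0.85],[0,0,0,0,0,0,0.85]]'
python3 - <<'E'
from fit import *
go((560,11,38.2),91)
s=get_state(); print(s["t"])
for c in ("top","scene","wrist"):
    im=get_image(c); cv2.imwrite(f"pics/{c}3.png",im["img"]); np.savez(f"{c}3.npz",R=s["eef_rot"],p=s["ee_pos"],**im)
    P=(pts(im) if c!="wrist" else wpts(im,s))[0]
    A=P[(abs(P[:,0]-550)<75)&(abs(P[:,1]-11)<70)]
    F=A[(A[:,2]>36)&(A[:,2]<45)&(A[:,0]<525)]
    if len(F)>20: print(c,"lip",rect(clean(F)),len(F))
    D=P[(P[:,0]>600)&(P[:,0]<800)&(abs(P[:,1]-13)<200)]
    W=D[(D[:,2]>25)&(D[:,2]<36)]
    for y in(-156,-44,68,180):
        Q=W[(abs(W[:,1]-y)<12)&(W[:,0]>655)&(W[:,0]<730)]
        if len(Q)>10: print(c,"wall",y,len(Q),np.round([np.median(Q[:,0]),np.median(Q[:,1]),*np.percentile(Q[:,1],[5,95])],1))
    for y in (13,125):  # front edge of back stop
        Q=W[(abs(W[:,1]-y)<35)&(W[:,0]>715)]
        if len(Q)>10: print(c,"stop",y,len(Q),np.round(np.percentile(Q[:,0],[2,10,90,98]),1))
E
```

```text
t: 7.42
ee_pos: [560.7, 12.3, 38.3]
eef_rot: [[-1.0, -0.017, 0.001], [-0.017, 1.0, 0.005], [-0.001, 0.005, -1.0]]
force: [-1.4, 8.0, 5.8]
grip_width: 77.0
grasp_force: 73.6
t: 7.8
ee_pos: [561.3, 8.0, 38.4]
eef_rot: [[-1.0, -0.016, 0.003], [-0.016, 1.0, -0.005], [-0.003, -0.005, -1.0]]
force: [0.3, -5.1, 5.7]
grip_width: 77.1
grasp_force: 73.5
at [561.3   8.   38.4] shift [0.0013 0.0031 0.0002] shift in target axes [0.0013 0.0031 0.0002] turn [-0.01   0.005 -0.002] F [ 0.3 -5.1  5.7]
7.8
top lip (array([510.9,  12.8]), array([22.9, 68.5]), 0.2) 193
top wall -156 110 [ 691.2 -156.8 -162.4 -150.3]
top wall -44 87 [701.7 -43.9 -54.8 -37.9]
top wall 68 73 [702.4  66.9  61.1  72.8]
top wall 180 114 [688.9 180.6 174.4 186.3]
top stop 13 333 [735.8 739.3 778.3 782.2]
top stop 125 332 [735.5 738.8 779.4 784.1]
scene wall -156 41 [ 695.1 -159.8 -165.5 -151.9]
scene wall -44 140 [693.4 -46.  -55.1 -37.7]
scene wall 68 123 [693.6  68.4  61.8  74.8]
scene wall 180 47 [717.5 179.7 174.1 186.6]
scene stop 13 376 [738.1 743.2 783.7 786.7]
scene stop 125 434 [738.  742.8 782.5 785.7]
wrist lip (array([511.9,   6.2]), array([26.6, 92.6]), 0.2) 11830
```

View pics/wrist3.png

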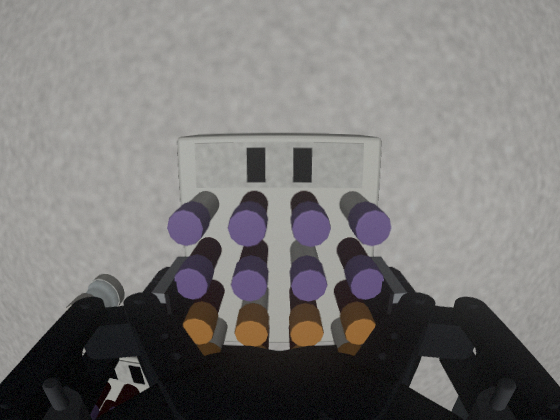

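```bash
python3 -m crank '[[0,0,0,0,0,0,0.85],[0,0,0,0,0,0,0.85],[0,0,0,0,0,0,0.85]]'
python3 - <<'E'
from fit import *
s=get_state(); go((571,11,38.2),90.5)
im=get_image("wrist"); P=wpts(im,s)[0]; A=P[(abs(P[:,0]-550)<75)&(abs(P[:,1]-11)<70)]; F=A[(A[:,2]>36)&(A[:,2]<45)&(A[:,0]<525)]; print("lip",rect(clean(F)))
im=get_image("top"); P=pts(im)[0]; A=P[(abs(P[:,0]-550)<75)&(abs(P[:,1]-11)<70)]; F=A[(A[:,2]>34)&(A[:,2]<45)&(A[:,0]<530)]; print("lip top",np.percentile(F[:,1],[1,3,97,99]),np.percentile(F[:,0],[1,3]))
# yaw of stop
for c in ("top0","top3","scene0","scene3"):
    im=dict(np.load(f"{c}.npz")); P=pts(im)[0]; W=P[(P[:,2]>25)&(P[:,2]<36)&(P[:,0]>715)&(P[:,0]<800)]
    e=[]
    for y in np.arange(-140,170,10):
        if abs(y+46)<14 or abs(y-68)<14: continue
        Q=W[(abs(W[:,1]-y)<5)]
        if len(Q)>8: e.append((y,*np.percentile(Q[:,0],[4,96])))
    e=np.array(e); i=e[:,0]>-50 if c[0]=="t" else e[:,0]>-500
    print(c,"front",np.round(np.polyfit(e[i,0]-11,e[i,1],1),4),"back",np.round(np.polyfit(e[:,0]-11,e[:,2],1),4))
E
```

```text
t: 8.32
ee_pos: [561.4, 8.1, 38.5]
eef_rot: [[-1.0, -0.017, 0.003], [-0.017, 1.0, -0.005], [-0.003, -0.005, -1.0]]
force: [0.9, -6.1, 7.3]
grip_width: 77.4
grasp_force: 73.5
at [561.4   8.1  38.5] shift [-0.0097  0.0028  0.0003] shift in target axes [-0.0096  0.0028  0.0003] turn [-0.01   0.006  0.015] F [ 0.9 -6.1  7.3]
lip (array([511.8,   6.4]), array([26.6, 92.3]), 0.2)
lip top [-24.18244627 -24.00159209  49.81498897  50.03995806] [498.98765941 499.06842182]
top0 front [-7.200000e-03  7.370664e+02] back [-1.200000e-03  7.822955e+02]
top3 front [1.200000e-03 7.369544e+02] back [-5.000000e-03  7.821368e+02]
scene0 front [1.87000e-02 7.38796e+02] back [-3.600000e-03  7.851817e+02]
scene3 front [1.660000e-02 7.390821e+02] back [-5.000000e-03  7.851979e+02]
```

```bash
python3 -m crank '[[0,0.003,0,0,0,0,0.85],[0,0.003,0,0,0,0,0.85],[0,0,0,0,0,0,0.85],[0,0,0,0,0,0,0.85],[0,0,0,0,0,0,0.85]]'
python3 - <<'E'
from fit import *
s=get_state(); go((571,11,38.2),90.5)
im=get_image("wrist"); P=wpts(im,s)[0]; A=P[(abs(P[:,0]-550)<75)&(abs(P[:,1]-11)<70)]; F=A[(A[:,2]>36)&(A[:,2]<45)&(A[:,0]<525)]; print("lip",rect(clean(F)))
for c in("top","scene"):
    im=get_image(c); 
    P=pts(im)[0]; A=P[(abs(P[:,0]-550)<75)&(abs(P[:,1]-11)<80)]; F=A[(A[:,2]>36)&(A[:,2]<45)&(A[:,0]<518)&(A[:,0]>500)]; print(c,len(F),np.percentile(F[:,1],[1,3,97,99]),np.percentile(F[:,0],[1,3]))
    cv2.imwrite(f"pics/{c}4.png",cv2.resize(im["img"][120:280,190:370] if c=="top" else im["img"][180:340,160:340],None,fx=4,fy=4,interpolation=cv2.INTER_CUBIC)[:600])
E
```

```text
t: 9.05
ee_pos: [561.1, 14.4, 38.4]
eef_rot: [[-1.0, -0.017, 0.003], [-0.017, 1.0, -0.004], [-0.003, -0.004, -1.0]]
force: [0.2, -4.9, 6.6]
grip_width: 77.1
grasp_force: 73.4
at [561.1  14.4  38.4] shift [-0.0098 -0.0035  0.0002] shift in target axes [-0.0099 -0.0035  0.0002] turn [-0.009  0.005  0.015] F [ 0.2 -4.9  6.6]
lip (array([511.8,  12.6]), array([26.8, 92.5]), 0.3)
top 137 [-18.38424375 -15.64066969  57.97824358  58.39941776] [501.76020452 501.85685436]
scene 12 [48.67503587 49.03939886 58.30978353 58.67763541] [501.15876755 501.16884022]
```

View pics/top4.png

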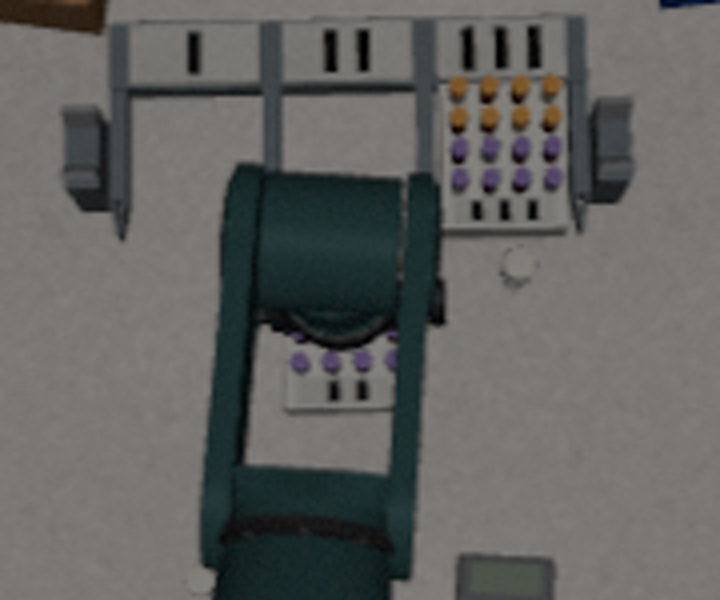

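```bash
python3 -m crank '[[-0.01,-0.0004,0,0,0,0,0.85],[-0.01,-0.0001,0,0,0,0,0.85],[-0.01,-0.0001,0,0,0,0,0.85],[-0.01,-0.0001,0,0,0,0,0.85],[-0.01,-0.0001,0,0,0,0,0.85],[-0.01,-0.0001,0,0,0,0,0.85],[0,0,0,0,0,0,0.85]]'
python3 -m crank '[[-0.01,-0.0001,0,0,0,0,0.85],[-0.01,-0.0001,0,0,0,0,0.85],[-0.01,-0.0001,0,0,0,0,0.85],[-0.01,-0.0001,0,0,0,0,0.85],[-0.01,-0.0001,0,0,0,0,0.85],[0,0,0,0,0,0,0.85],[0,0,0,0,0,0,0.85]]'
```

```text
t: 10.07
ee_pos: [617.9, 15.0, 38.3]
eef_rot: [[-1.0, -0.017, -0.006], [-0.017, 1.0, -0.003], [0.006, -0.003, -1.0]]
force: [-8.6, -4.1, 12.7]
grip_width: 77.2
grasp_force: 74.5
t: 10.95
ee_pos: [668.4, 15.2, 38.4]
eef_rot: [[-1.0, -0.016, -0.004], [-0.016, 1.0, -0.003], [0.004, -0.003, -1.0]]
force: [-7.0, -4.6, 9.9]
grip_width: 77.5
grasp_force: 74.3
```

```bash
python3 -m crank '[[-0.008,-0.0001,0,0,0,0,0.85],[-0.008,-0.0001,0,0,0,0,0.85],[0,0,0,0,0,0,0.85],[0,0,0,0,0,0,0.85]]'
python3 - <<'E'
from fit import *
s=get_state(); print(s["ee_pos"],s["force"])
im=get_image("wrist"); P=wpts(im,s)[0]; A=P[(abs(P[:,0]-670)<75)&(abs(P[:,1]-11)<60)]; F=A[(A[:,2]>36)&(A[:,2]<45)&(A[:,0]<645)]; print("lip",rect(clean(F)))
W=P[(abs(P[:,0]-650)<25)&(P[:,2]>22)&(P[:,2]<34)]
for y in(-45,67):
    Q=W[abs(W[:,1]-y)<14]; 
    if len(Q): print("wall",len(Q),np.median(Q,0),np.percentile(Q[:,1],[3,97]))
for c in("top","scene"):
    im=get_image(c); P=pts(im)[0]; A=P[(abs(P[:,0]-670)<75)&(abs(P[:,1]-11)<45)]; F=A[(A[:,2]>36)&(A[:,2]<45)]; print(c,len(F),np.percentile(F[:,0],[1,3,97]))
cv2.imwrite("pics/top5.png",cv2.resize(get_image("top")["img"][110:220,190:370],None,fx=4,fy=4,interpolation=cv2.INTER_CUBIC))
E
```

```text
t: 11.45
ee_pos: [684.1, 15.3, 38.4]
eef_rot: [[-1.0, -0.016, -0.005], [-0.016, 1.0, -0.003], [0.005, -0.003, -1.0]]
force: [-8.0, -3.9, 9.9]
grip_width: 76.9
grasp_force: 74.3
[684.11207626  15.32491753  38.36556955] [-7.9800209  -3.94955016  9.85346218]
lip (array([633.4,  13.3]), array([23.8, 92.3]), 0.4)
wall 2620 [651.88549876 -47.22148283  30.13803992] [-55.41294696 -38.80639635]
wall 1196 [648.21034571  68.63907399  30.39195968] [63.02800793 73.19924542]
top 312 [620.46006212 620.8843704  675.57391231]
scene 262 [623.45311408 624.32529103 730.7055532 ]
```

```bash
python3 -m crank '[[-0.003,-0.0003,0,0,0,0,0.85],[-0.002,-0.0003,0,0,0,0,0.85],[0,0,0,0,0,0,0.85],[0,0,0,0,0,0,0.85]]'
python3 -m crank '[[-0.002,0,0,0,0,0,0.85],[0,0,0,0,0,0,0.85],[0,0,0,0,0,0,0.85]]'
```

```text
t: 12.15
ee_pos: [688.5, 15.3, 38.3]
eef_rot: [[-1.0, -0.017, -0.006], [-0.017, 1.0, -0.002], [0.006, -0.002, -1.0]]
force: [-8.5, -3.0, 10.8]
grip_width: 77.0
grasp_force: 74.5
t: 12.52
ee_pos: [690.4, 15.3, 38.4]
eef_rot: [[-1.0, -0.017, -0.006], [-0.017, 1.0, -0.002], [0.006, -0.002, -1.0]]
force: [-9.7, -3.0, 11.3]
grip_width: 76.7
grasp_force: 74.6
```

```bash
python3 -m crank '[[-0.0015,0,0,0,0,0,0.85],[0,0,0,0,0,0,0.85],[0,0,0,0,0,0,0.85]]'
python3 -m crank '[[-0.0015,0,0,0,0,0,0.85],[0,0,0,0,0,0,0.85],[0,0,0,0,0,0,0.85]]'
python3 -m crank '[[-0.0015,0,0,0,0,0,0.85],[0,0,0,0,0,0,0.85],[0,0,0,0,0,0,0.85]]'
python3 - <<'E'
from fit import *
for c in("top","scene"):
    im=get_image(c); P=pts(im)[0]
    A=P[(abs(P[:,0]-670)<75)&(abs(P[:,1]-11)<40)]; F=A[(A[:,2]>36)&(A[:,2]<45)]; print(c,len(F),np.percentile(F[:,0],[1,3,97]))
    A=P[(abs(P[:,0]-670)<75)&(abs(P[:,1]+99)<40)]; F=A[(A[:,2]>36)&(A[:,2]<45)]; print(" rack3",len(F),np.percentile(F[:,0],[1,3,97]))
E
```

```text
t: 12.9
ee_pos: [690.6, 15.3, 38.5]
eef_rot: [[-1.0, -0.017, -0.009], [-0.016, 1.0, -0.002], [0.009, -0.002, -1.0]]
force: [-13.6, -3.9, 13.9]
grip_width: 76.9
grasp_force: 74.8
t: 13.28
ee_pos: [690.8, 15.4, 38.7]
eef_rot: [[-1.0, -0.016, -0.013], [-0.016, 1.0, -0.002], [0.013, -0.002, -1.0]]
force: [-17.0, -3.5, 15.9]
grip_width: 76.9
grasp_force: 75.3
t: 13.65
ee_pos: [690.9, 15.4, 38.8]
eef_rot: [[-1.0, -0.016, -0.016], [-0.016, 1.0, -0.002], [0.016, -0.002, -1.0]]
force: [-21.8, -1.7, 17.9]
grip_width: 76.9
grasp_force: 75.7
top 302 [628.39100279 628.79158197 682.61567425]
 rack3 558 [596.07125035 603.86823223 731.03613437]
scene 238 [629.62407669 631.06786897 736.79041293]
 rack3 182 [636.02375922 656.21004327 735.57804414]
```

```bash
python3 -m crank '[[0.004,0,0,0,0,0,0.85],[0,0,0,0,0,0,0.85],[0,0,0,0,0,0,0.85],[0,0,0,0,0,0,1],[0,0,0,0,0,0,1],[0,0,0,0,0,0,1],[0,0,0,0,0,0,1]]'
python3 -m crank '[[0,0,-0.01,0,0,0,1],[0,0,-0.02,0,0,0,1],[0,0,-0.04,0,0,0,1],[0.03,0,-0.05,0,0,0,1],[0.05,0,-0.03,0,0,0,1],[0,0,0,0,0,0,1],[0,0,0,0,0,0,1]]'
python3 - <<'E'
from fit import *
s=get_state(); im=get_image("wrist"); cv2.imwrite("pics/w6.png",im["img"]); P=wpts(im,s)[0]
print(s["ee_pos"],s["force"])
for n,y in(("rack",12),("rack3",-100)):
    A=P[(abs(P[:,0]-680)<75)&(abs(P[:,1]-y)<52)&(P[:,2]>38)]
    for lo,hi in((38,44),(70,82)):
        Q=A[(A[:,2]>lo)&(A[:,2]<hi)]; 
        if len(Q)>20: print(n,lo,len(Q),rect(clean(Q,5,4)))
W=P[(abs(P[:,0]-660)<25)&(P[:,2]>26)&(P[:,2]<34)]
for y in(-157,-45,67,179):
    Q=W[abs(W[:,1]-y)<14]; 
    if len(Q): print("wall",len(Q),np.median(Q,0),np.percentile(Q[:,1],[3,97]))
H=P[(P[:,0]>600)&(P[:,0]<760)&(P[:,2]>84)&(P[:,2]<110)]
for y in(-175,198):
    Q=H[abs(H[:,1]-y)<25]
    if len(Q)>20: print("post",y,len(Q),rect(clean(Q,5,4)))
go((521.5,-368.3,160),-96)
E
```

```text
t: 14.62
ee_pos: [693.6, 16.8, 36.6]
eef_rot: [[-1.0, -0.017, -0.0], [-0.017, 1.0, 0.0], [0.0, 0.0, -1.0]]
force: [0.0, -0.6, 0.0]
grip_width: 85.3
grasp_force: 0.0
t: 15.5
ee_pos: [614.1, 15.3, 188.4]
eef_rot: [[-1.0, -0.017, 0.003], [-0.017, 1.0, -0.0], [-0.003, -0.0, -1.0]]
force: [0.1, -0.3, 0.7]
grip_width: 85.0
grasp_force: 0.0
[614.13912372  15.3025059  188.4420836 ] [ 0.14218453 -0.28236788  0.71338776]
rack 38 5229 (array([680.7,  14.1]), array([107.7,  93.1]), 1.1)
rack 70 3098 (array([691.1,  14.4]), array([80.6, 79.1]), 0.2)
rack3 38 3544 (array([ 669.9, -100.7]), array([129.8,  92.7]), 0.1)
rack3 70 1595 (array([ 690.1, -100.4]), array([79.6, 79.6]), 89.9)
wall 274 [ 654.23935902 -158.63006335   30.41958477] [-166.74308665 -152.21879294]
wall 593 [662.94623509 -45.44967243  30.46643935] [-54.74381448 -38.50356739]
wall 478 [661.64350096  67.36992715  30.52454258] [61.77127212 73.0199061 ]
wall 538 [662.38349287 178.7907262   30.46367301] [172.28107697 186.23857243]
post -175 1270 (array([ 680.8, -174.5]), array([60.1, 25.9]), 0.5)
post 198 1267 (array([679.6, 197.4]), array([60.3, 25.5]), 0.3)
at [614.   15.3 187. ] shift [ 0.099  -0.382   0.0269] shift in target axes [-0.0519  0.3911  0.027 ] turn [-1.000e-03  0.000e+00 -5.768e+00] F [-0.6  0.  -0.5]
```

View pics/w6.png

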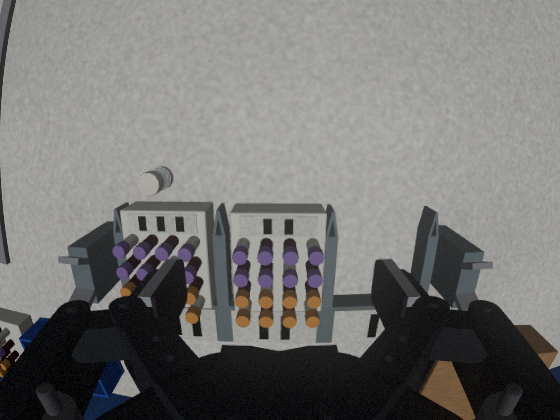

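Rack is home: wrist measurement puts it (0.5, 2.6) mm from the dock's middle as taken from its posts, and it's visibly in the two-bar bay, clear of the jar. Now the bar: rotate the long way that joint 6 allows.

```bash
python3 -m crank '[[0,0,-0.02,0,0,0.346,1],[0,0,0,0,0,0.346,1],[0,0,0,0,0,0.346,1],[0,0,0,0,0,0.346,1],[0,0,0,0,0,0.346,1],[0,0,0,0,0,0.346,1],[0,0,0,0,0,0.346,1],[0,0,0,0,0,0.346,1],[0,0,0,0,0,0.346,1],[0,0,0,0,0,0.346,1]]'
python3 -m crank '[[0,0,0,0,0,0.346,1],[0,0,0,0,0,0.346,1],[0,0,0,0,0,0.346,1],[0,0,0,0,0,0.346,1],[0,0,0,0,0,0.346,1],[0,0,0,0,0,0.346,1],[0,0,0,0,0,0.346,1],[0,0,0,0,0,0.346,1],[0,0,0,0,0,0,1]]'
python3 -c "
from h import *
go((521.5,-368.3,160),-96);print(get_state()['joints'])"
```

```text
t: 16.8
ee_pos: [614.1, 15.3, 204.8]
eef_rot: [[0.228, 0.974, -0.003], [0.974, -0.228, 0.0], [-0.0, -0.003, -1.0]]
force: [1.1, -0.5, 0.6]
grip_width: 85.6
grasp_force: 0.0
t: 17.92
ee_pos: [614.0, 15.3, 205.1]
eef_rot: [[0.995, -0.1, -0.003], [-0.1, -0.995, 0.0], [-0.003, -0.0, -1.0]]
force: [0.4, -1.0, -0.0]
grip_width: 85.4
grasp_force: 0.0
at [614.   15.3 205.1] shift [-0.0535  0.3909  0.0453] shift in target axes [-0.0519  0.3912  0.0451] turn [-0.     0.006  0.009] F [ 0.4 -1.  -0. ]
[-3.86372563e+00  1.36706541e+01  7.15764695e+01  7.51257940e-03
  9.49242179e+01  9.18790529e+01]
```

```bash
python3 -m crank '[[-0.0067,0.0489,0.0057,0,0,0,1],[-0.0067,0.0489,0.0057,0,0,0,1],[-0.0067,0.0489,0.0057,0,0,0,1],[-0.0067,0.0489,0.0057,0,0,0,1],[-0.0067,0.0489,0.0057,0,0,0,1],[-0.0067,0.0489,0.0057,0,0,0,1],[-0.0067,0.0489,0.0057,0,0,0,1],[-0.0067,0.0489,0.0057,0,0,0,1],[0,0,0,0,0,0,1],[0,0,0,0,0,0,1]]'
python3 - <<'E'
from fit import *
s=get_state(); im=get_image("wrist"); cv2.imwrite("pics/w7.png",im["img"]); P=wpts(im,s)[0]
C=P[(abs(P[:,0]-520)<240)&(abs(P[:,1]+366)<40)]
for lo,hi,b in((6,15,(-200,200,-10,10)),(33,46,(-30,30,-7,7))):
    Q=clean(C[(C[:,2]>lo)&(C[:,2]<hi)],6,6); print(lo,len(Q),rect(Q),fitboxes(Q,[b],(521,-368,-.1)),np.median(Q[:,2]), np.percentile(Q[:,0],[1,99]))
go((521.5,-368.3,22),-96)
E
```

```text
t: 19.18
ee_pos: [520.4, -368.2, 160.5]
eef_rot: [[0.995, -0.101, -0.001], [-0.101, -0.995, 0.002], [-0.001, -0.002, -1.0]]
force: [0.1, 0.6, -0.4]
grip_width: 85.4
grasp_force: 0.0
6 6229 (array([ 524.8, -370.2]), array([ 20.6, 362.5]), 83.6) (array([ 5.19933e+02, -3.69493e+02, -1.12000e-01]), np.float64(0.79)) 10.576720156297114 [350.24623223 702.04990526]
33 1142 (array([ 522.2, -370. ]), array([13.6, 59.6]), 83.9) (array([ 5.22039e+02, -3.69871e+02, -1.12000e-01]), np.float64(0.0)) 39.42753683424276 [493.24066219 551.54702068]
at [ 520.8 -367.6  161. ] shift [0.0009 0.0008 0.139 ] shift in target axes [0.0008 0.0006 0.139 ] turn [-0.002  0.001  0.009] F [-0.4 -0.1 -0.5]
```

View pics/w7.png

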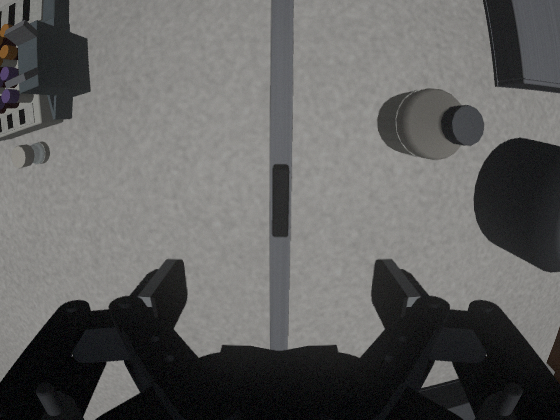

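```bash
python3 -m crank '[[0.0012,0.0023,0.04,0,0,0.018,1],[0,0,0.05,0,0,0,1],[0,0,0.04,0,0,0,1],[0,0,0.012,0,0,0,1],[0,0,0,0,0,0,1],[0,0,0,0,0,0,1]]'
python3 -c "
from h import *
go((522.1,-370,15),-96.3)"
```

```text
t: 19.98
ee_pos: [523.0, -371.6, 22.3]
eef_rot: [[0.994, -0.111, 0.004], [-0.111, -0.994, -0.003], [0.004, 0.003, -1.0]]
force: [-1.0, -0.6, 0.4]
grip_width: 85.2
grasp_force: 0.0
at [ 523.  -371.6   22.3] shift [-0.0011 -0.0015  0.0073] shift in target axes [-0.001  -0.0015  0.0073] turn [ 0.005 -0.008 -0.002] F [-1.  -0.6  0.4]
```

```bash
python3 -m crank '[[-0.001,-0.001,0.005,0,0,0,1],[0,0,0,0,0,0,1],[0,0,0,0,0,0,0],[0,0,0,0,0,0,0],[0,0,0,0,0,0,0],[0,0,0,0,0,0,0],[0,0,0,0,0,0,0],[0,0,0,0,0,0,0]]'
python3 -c "
from h import *
go((522.1,-370,15),-96.3)"
```

```text
t: 20.98
ee_pos: [520.5, -369.6, 14.6]
eef_rot: [[0.994, -0.112, 0.0], [-0.112, -0.994, 0.0], [0.0, -0.0, -1.0]]
force: [-0.4, 0.7, 1.4]
grip_width: 12.9
grasp_force: 59.1
at [ 520.5 -369.6   14.6] shift [ 0.0016  0.0002 -0.0004] shift in target axes [ 0.0016  0.0002 -0.0004] turn [-0.    -0.    -0.003] F [-0.4  0.7  1.4]
```

```bash
python3 -m crank '[[0,0,-0.02,0,0,0,0],[0,0,-0.04,0,0,0,0],[0,0,-0.05,0,0,0,0],[0,0,-0.05,0,0,0,0],[0,0,0,0,0,0,0],[0,0,0,0,0,0,0]]'
python3 -c "
from h import *
go((560,11,175),-96.4);print(get_state()['grasp_force'],get_state()['ft_torque'])"
```

```text
t: 21.72
ee_pos: [519.9, -369.3, 173.8]
eef_rot: [[0.994, -0.112, -0.001], [-0.112, -0.994, 0.001], [-0.001, -0.001, -1.0]]
force: [0.6, 0.1, -4.2]
grip_width: 12.6
grasp_force: 58.8
at [ 519.9 -369.3  173.8] shift [-0.0026 -0.3824 -0.0009] shift in target axes [-0.0025 -0.3824 -0.0012] turn [-0.001  0.002 -0.   ] F [ 0.6  0.1 -4.2]
58.788540959358215 [ 0.0067119   0.03355491 -0.05670522]
```

```bash
python3 -m crank '[[0,-0.04,0,0,0,0,0],[0,-0.0425,0,0,0,0,0],[-0.0003,-0.0425,0,0,0,0,0],[-0.0003,-0.0425,0,0,0,0,0],[-0.0003,-0.0425,0,0,0,0,0],[-0.0003,-0.0425,0,0,0,0,0],[-0.0003,-0.0425,0,0,0,0,0],[-0.0003,-0.0425,0,0,0,0,0],[-0.0003,-0.045,0,0,0,0,0],[0,0,0,0,0,0,0]]'
python3 -m crank '[[0,0,0,0,0,-0.322,0],[0,0,0,0,0,-0.322,0],[0,0,0,0,0,-0.322,0],[0,0,0,0,0,-0.322,0],[0,0,0,0,0,-0.322,0],[0,0,0,0,0,-0.322,0],[0,0,0,0,0,-0.322,0],[0,0,0,0,0,-0.322,0],[0,0,0,0,0,-0.322,0],[0,0,0,0,0,-0.322,0]]'
python3 -m crank '[[0,0,0,0,0,0,0],[0,0,0,0,0,0,0],[0,0,0,0,0,0,0],[0,0,0,0,0,0,0]]'
cat > bar.py <<'E'
from fit import *
s=get_state(); x,y=s["ee_pos"][:2]; print(s["ee_pos"],np.round(s["eef_rot"],3).tolist())
for c in("wrist","top","scene"):
    im=get_image(c); P=(pts(im) if c!="wrist" else wpts(im,s))[0]; zb=s["ee_pos"][2]-14.6+10
    Q=P[(abs(P[:,0]-x)<22)&(abs(P[:,1]-y)<220)&(abs(P[:,2]-zb)<6)]; Q=clean(Q,8,4)
    if len(Q)>20:
        v=np.polyfit(Q[:,1]-y,Q[:,0],1); w=np.polyfit(Q[:,1]-y,Q[:,2],1); print(c,len(Q),rect(Q),"ends",np.round(np.percentile(Q[:,1],[.5,99.5]),1),"x at tool, slope",np.round(v,4),"top z, slope",np.round(w,4))
    H=P[(P[:,0]>600)&(P[:,0]<760)&(P[:,2]>84)&(P[:,2]<108)]
    for yy in(-175,198):
        Q=H[abs(H[:,1]-yy)<22]
        if len(Q)>20: print("   post",yy,len(Q),rect(clean(Q,6,4)))
E
python3 bar.py
```

```text
t: 22.98
ee_pos: [559.3, 13.9, 171.2]
eef_rot: [[0.994, -0.107, -0.006], [-0.107, -0.994, 0.002], [-0.006, -0.001, -1.0]]
force: [0.4, -0.7, -3.1]
grip_width: 12.5
grasp_force: 59.3
t: 24.22
ee_pos: [559.6, 9.6, 171.9]
eef_rot: [[-0.008, 1.0, -0.005], [1.0, 0.008, -0.0], [-0.0, -0.005, -1.0]]
force: [0.8, -0.3, -3.0]
grip_width: 13.1
grasp_force: 59.3
t: 24.72
ee_pos: [560.9, 10.6, 174.4]
eef_rot: [[-0.003, 1.0, -0.0], [1.0, 0.003, 0.0], [0.0, -0.0, -1.0]]
force: [0.4, -0.5, -2.4]
grip_width: 12.9
grasp_force: 59.3
[560.9357031   10.60603346 174.44708844] [[-0.003, 1.0, -0.0], [1.0, 0.003, 0.0], [0.0, -0.0, -1.0]]
wrist 9542 (array([560.7,  45.2]), array([ 20.4, 182.7]), 0.1) ends [-43.9 135.6] x at tool, slope [  0.     560.5434] top z, slope [-4.00000e-04  1.70517e+02]
   post 198 91 (array([698.6, 185.9]), array([23.8,  4. ]), 9.8)
top 809 (array([559.9,  12. ]), array([ 21.3, 396.3]), 0.2) ends [-185.9  209. ] x at tool, slope [-3.800000e-03  5.593475e+02] top z, slope [5.000000e-04 1.689325e+02]
   post -175 154 (array([ 678.9, -174.2]), array([53.8, 22.6]), 1.2)
   post 198 138 (array([676.4, 198.1]), array([23.2, 56.8]), 88.5)
scene 744 (array([561.3,  12.4]), array([ 23.6, 401.6]), 0.2) ends [-184.5  211.5] x at tool, slope [-3.20000e-03  5.62608e+02] top z, slope [6.00000e-04 1.68877e+02]
   post -175 123 (array([ 682.6, -173.2]), array([52.5, 23.5]), 0.7)
   post 198 171 (array([682.4, 198.7]), array([24.1, 57.9]), 90.0)
```

```bash
python3 -m crank '[[0,0.02,0,0,0,0,0],[0,0.025,0,0,0,0,0],[0,0.025,0.01,0,0,0,0],[0,0.025,0.015,0,0,0,0],[0,0.0245,0.015,0,0,0,0],[0,0,0.01,0,0,0,0],[0,0,0,0,0,0,0],[0,0,0,0,0,0,0],[0,0,0,0,0,0,0],[0,0,0,0,0,0,0]]'
python3 bar.py
```

```text
t: 26.12
ee_pos: [680.5, 11.1, 125.6]
eef_rot: [[-0.003, 1.0, 0.002], [1.0, 0.003, -0.0], [-0.0, 0.002, -1.0]]
force: [0.1, 0.4, -2.6]
grip_width: 12.9
grasp_force: 59.4
[680.54083402  11.07516186 125.6062193 ] [[-0.003, 1.0, 0.002], [1.0, 0.003, -0.0], [-0.0, 0.002, -1.0]]
wrist 9534 (array([680.3,  45.6]), array([ 20.3, 182.5]), 0.2) ends [-43.4 136. ] x at tool, slope [-8.000000e-04  6.801571e+02] top z, slope [-3.000000e-04  1.216211e+02]
top 756 (array([679. ,  11.9]), array([ 22.3, 397.7]), 0.2) ends [-186.5  209.8] x at tool, slope [-3.700000e-03  6.785358e+02] top z, slope [4.00000e-04 1.19873e+02]
   post -175 94 (array([ 680.4, -175.6]), array([20.5, 52.1]), 88.9)
   post 198 97 (array([677.9, 198.2]), array([54.6, 19.9]), 0.1)
scene 761 (array([681.6,  12.9]), array([ 23.1, 400.8]), 0.2) ends [-184.4  211.4] x at tool, slope [-5.000000e-03  6.818702e+02] top z, slope [5.000000e-04 1.195537e+02]
   post -175 80 (array([ 683.9, -175. ]), array([56.3, 21.4]), 5.4)
   post 198 131 (array([683.3, 198.9]), array([57.1, 24.6]), 0.2)
```

```bash
python3 -m crank '[[0,0.0005,0.006,0,0,0,0],[0,0,0.006,0,0,0,0],[0,0,0.005,0,0,0,0],[0,0,0.004,0,0,0,0],[0,0,0,0,0,0,0],[0,0,0,0,0,0,0],[0,0,0,0,0,0,0]]'
python3 -m crank '[[0,0,0.0025,0,0,0,0],[0,0,0,0,0,0,0],[0,0,0,0,0,0,0]]'
```

```text
t: 27.15
ee_pos: [681.2, 11.1, 104.0]
eef_rot: [[-0.003, 1.0, 0.001], [1.0, 0.003, 0.0], [0.0, 0.001, -1.0]]
force: [0.3, 1.1, -3.5]
grip_width: 13.0
grasp_force: 59.4
t: 27.52
ee_pos: [680.9, 11.1, 100.9]
eef_rot: [[-0.003, 1.0, -0.0], [1.0, 0.003, 0.0], [0.0, -0.0, -1.0]]
force: [-0.8, 0.6, -2.3]
grip_width: 12.7
grasp_force: 59.4
```

```bash
python3 -m crank '[[0,0,0.001,0,0,0,0],[0,0,0,0,0,0,0],[0,0,0,0,0,0,0]]'
python3 -m crank '[[0,0,0.001,0,0,0,0],[0,0,0,0,0,0,0],[0,0,0,0,0,0,0]]'
```

```text
t: 27.9
ee_pos: [681.1, 11.1, 100.6]
eef_rot: [[-0.003, 1.0, 0.001], [1.0, 0.003, -0.0], [-0.0, 0.001, -1.0]]
force: [-0.9, 0.6, 0.1]
grip_width: 12.7
grasp_force: 59.8
t: 28.28
ee_pos: [681.1, 11.1, 100.5]
eef_rot: [[-0.003, 1.0, 0.001], [1.0, 0.003, -0.0], [-0.0, 0.001, -1.0]]
force: [-3.3, 0.1, 5.3]
grip_width: 13.0
grasp_force: 60.6
```

The force reversed at an underside height of 86 mm, so the bar is seated. Release and retreat upward.

```bash
python3 -m crank '[[0,0,0,0,0,0,0.5],[0,0,0,0,0,0,0.5],[0,0,0,0,0,0,0.8],[0,0,0,0,0,0,0.8],[0,0,-0.02,0,0,0,0.8],[0,0,-0.05,0,0,0,0.8],[0,0,-0.05,0,0,0,0.8],[0,-0.05,-0.03,0,0,0,0.8],[0,-0.05,0,0,0,0,0.8],[0,-0.05,0,0,0,0,0.8]]'
python3 -m crank '[[0,-0.05,0,0,0,0,0.8],[0,-0.05,0,0,0,0,0.8],[0,0,0,0,0,0,0.8],[0,0,0,0,0,0,0.8]]'
python3 - <<'E'
from fit import *
s=get_state();print(s["t"],s["ee_pos"],s["force"])
for c in("top","scene"):
    im=get_image(c); P=pts(im)[0]
    B=P[(abs(P[:,0]-681)<25)&(abs(P[:,1]-12)<165)&(P[:,2]>90)&(P[:,2]<101)]; B=clean(B,8,4)
    print(c,"bar",len(B),np.round(np.polyfit(B[:,1]-12,B[:,0],1),4),"z",np.round(np.polyfit(B[:,1]-12,B[:,2],1),4))
    F=P[(abs(P[:,0]-681)<25)&(abs(P[:,1]-12)<60)&(P[:,2]>110)&(P[:,2]<132)]; print(" fin",len(F),rect(F))
    A=P[(abs(P[:,0]-670)<75)&(abs(P[:,1]-11)<40)&(P[:,2]>36)&(P[:,2]<45)]; print(" rack front",np.percentile(A[:,0],[1,3]))
    i=im["img"][100:240,180:390] if c=="top" else im["img"][190:340,160:330]
    cv2.imwrite(f"pics/{c}9.png",cv2.resize(i,None,fx=3.5,fy=3.5,interpolation=cv2.INTER_CUBIC))
E
```

```text
t: 29.52
ee_pos: [530.1, 10.5, 251.8]
eef_rot: [[-0.003, 1.0, 0.004], [1.0, 0.003, -0.0], [-0.0, 0.004, -1.0]]
force: [-0.4, 1.0, 1.1]
grip_width: 68.4
grasp_force: 0.0
t: 30.02
ee_pos: [431.8, 10.2, 250.7]
eef_rot: [[-0.003, 1.0, 0.004], [1.0, 0.003, -0.0], [-0.0, 0.004, -1.0]]
force: [1.0, 0.5, -0.6]
grip_width: 68.2
grasp_force: 0.0
30.025 [431.77498289  10.17003053 250.68132753] [ 0.95970092  0.50120437 -0.5870922 ]
top bar 675 [-3.400000e-03  6.791115e+02] z [-3.00000e-04  9.50404e+01]
 fin 133 (array([679.2,  11.5]), array([57.7, 15.7]), 88.8)
 rack front [626.56138134 628.57635207]
scene bar 664 [-4.900000e-03  6.828264e+02] z [-6.00000e-04  9.48828e+01]
 fin 130 (array([682.4,  13.6]), array([59.5, 14.4]), 89.4)
 rack front [629.01548551 630.64125368]
```

View pics/scene9.png

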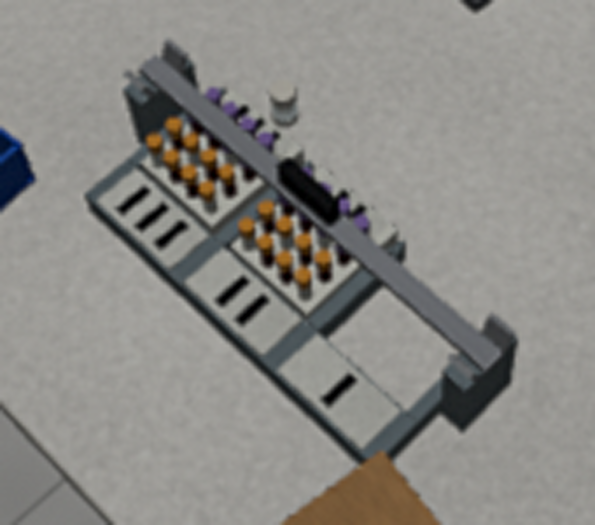

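The bar lies in both saddles (crop 150,70 and 490,350) and its handle is centred. The rack is home in the two-bar bay and the jar hasn't moved.

```bash
python3 -c "
from workcell import *
print(hand_in())"
```

```text
the job is handed in; nothing more can be done
None
```

I slid the rack home into the two-bar bay and laid the bar level and centred in both saddles, then handed the job in at about 30 s; the judge's verdict was not shown.

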